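Size a returned hitch pin in the ring gauge

TASK

Size the returned hitch pin, the one in the yellow block, in the brass ring gauge: pass it upright down through the rings, which get smaller one below the other, feeling your way gently until one stops it, never forcing it or letting it drop onto the brass, and leave it standing there on its own. Then raise the gauge's orange pointer level with the pin's steel collar, so that the size can be read, and leave the two stock pins and the other goods alone.

Things in the scene. Friction and masses are not known exactly. Their poses are not given: they have to be found in the camera images.
- pin_a_grip (a point): Centre of the red round grip (30 mm across, 45 mm tall) of one of three hitch pins alike but for shaft diameter: 15, 20 and 25 mm; which is which is not told and changes nothing you can see at the start. z runs up the pin. This point is 28.5 mm above the collar's underside, 98.5 mm above the foot; at the start 108.5 mm above the counter. The pin to size is the one in the yellow block.
- pin_b_grip (a point): Centre of the red round grip (30 mm across, 45 mm tall) of one of three hitch pins alike but for shaft diameter: 15, 20 and 25 mm; which is which is not told and changes nothing you can see at the start. z runs up the pin. This point is 28.5 mm above the collar's underside, 98.5 mm above the foot; at the start 108.5 mm above the counter. The pin to size is the one in the yellow block.
- pin_c_grip (a point): Centre of the red round grip (30 mm across, 45 mm tall) of one of three hitch pins alike but for shaft diameter: 15, 20 and 25 mm; which is which is not told and changes nothing you can see at the start. z runs up the pin. This point is 28.5 mm above the collar's underside, 98.5 mm above the foot; at the start 108.5 mm above the counter. The pin to size is the one in the yellow block.
- pin_a: The whole hitch pin of pin_a_grip, origin at its foot's centre. Steel shaft 70 mm long, foot chamfered 1.3 mm; then a collar 38 mm across, 6 mm thick; then the red grip. 0.17 to 0.45 kg. At the start it hangs upright by its collar in a block.
- pin_b: The whole hitch pin of pin_b_grip, origin at its foot's centre. Steel shaft 70 mm long, foot chamfered 1.3 mm; then a collar 38 mm across, 6 mm thick; then the red grip. 0.17 to 0.45 kg. At the start it hangs upright by its collar in a block.
- pin_c: The whole hitch pin of pin_c_grip, origin at its foot's centre. Steel shaft 70 mm long, foot chamfered 1.3 mm; then a collar 38 mm across, 6 mm thick; then the red grip. 0.17 to 0.45 kg. At the start it hangs upright by its collar in a block.
- gauge: The fixed ring gauge: green foot 110 x 180 mm; four brass rings in line on one upright axis, mouths 21 mm apart, held between two posts; beside them a post on which the pointer's sleeve slides. Origin on the counter under the ring axis; y points to the pointer. A pin has 0.8 mm play all round in the last ring it passes; the next stops it flat on its mouth. More than 25 N bruises the brass.
- ring1 (a point): Centre of the mouth (top face) of gauge ring 1, the top and largest: brass, 45 mm outside, bore 26.6 mm, 14 mm thick, sharp-edged, mouth 90 mm above the counter. Axes as the gauge's, z up.
- ring2 (a point): Centre of the mouth (top face) of gauge ring 2, the second: brass, 45 mm outside, bore 21.6 mm, 14 mm thick, sharp-edged, mouth 69 mm above the counter. Axes as the gauge's, z up.
- ring3 (a point): Centre of the mouth (top face) of gauge ring 3, the third: brass, 45 mm outside, bore 16.6 mm, 14 mm thick, sharp-edged, mouth 48 mm above the counter. Axes as the gauge's, z up.
- ring4 (a point): Centre of the mouth (top face) of gauge ring 4, the lowest and smallest: brass, 45 mm outside, bore 11.6 mm, 14 mm thick, sharp-edged, mouth 27 mm above the counter. Axes as the gauge's, z up.
- pointer (a joint): Height of the sliding pointer on its post, 0 to 0.075 m, growing upward; at 0 the orange flag is 80 mm above the counter. It moves with about 3 N and stays where it is left. It starts lower than any pin's collar can stop.
- pointer_tip (a point): Tip of the pointer's flat orange flag (4 mm thick), 34 mm to the side of the ring axis, 15 mm clear of a standing pin's collar. z up.
- pointer_knob (a point): Centre of the pointer's black round knob, 24 mm across, 30 mm tall, on top of its sleeve, 33 mm above the flag and 100 mm from the ring axis. Take it here from above.
- returns_hole (a point): Mouth of the hole in the yellow returns block (70 x 70 mm, 80 mm high, fixed): 28 mm wide, 74 mm deep, 80 mm above the counter. The pin to be sized stands in it.
- stock_mid (a point): Middle of the top face of the blue stock block (150 x 70 mm, 80 mm high, fixed), half-way between its two holes, 76 mm apart along the block's x, in which the two stock pins stand. Leave them alone.
- filter_mid (a point): Middle of a loose green and yellow oil filter, 76 mm across, 88 mm high. Leave alone.
- carton_mid (a point): Middle of a loose small cardboard carton, 90 x 120 x 60 mm high. Leave alone.
There are look-alikes about, which are no part of the job. Leave any blue or white look-alike of the pin_c alone.

How it is judged:
On the way, in this order (a step that is already met when the one before it is completed fails the run):
1. The returned pin's foot is in the top ring, at least 5 mm deep (((horizontal distance between pin_a and ring1 below 0.008 m and z of pin_a in the frame of ring1 below -0.005 m and horizontal distance between each of pin_b_grip, pin_c_grip and stock_mid below 0.06 m and distance of each of pin_b_grip, pin_c_grip from where it was at the start of the episode below 0.01 m) or (horizontal distance between pin_b and ring1 below 0.008 m and z of pin_b in the frame of ring1 below -0.005 m and horizontal distance between each of pin_a_grip, pin_c_grip and stock_mid below 0.06 m and distance of each of pin_a_grip, pin_c_grip from where it was at the start of the episode below 0.01 m) or (horizontal distance between pin_c and ring1 below 0.008 m and z of pin_c in the frame of ring1 below -0.005 m and horizontal distance between each of pin_a_grip, pin_b_grip and stock_mid below 0.06 m and distance of each of pin_a_grip, pin_b_grip from where it was at the start of the episode below 0.01 m))).
2. The returned pin stands by itself in the gauge, released, stopped by the first ring too small for it, the pointer still down (value of joint pointer below 0.013 m and ((horizontal distance between pin_a and ring1 below 0.0022 m and angle between pin_a_grip's own z axis and vertical below 0.16 rad and linear speed of pin_a below 0.02 m/s and contact force between the fingers and pin_a below 0.1 N and (z of pin_a in the frame of ring2 between -0.002 and 0.002 m or z of pin_a in the frame of ring3 between -0.002 and 0.002 m or z of pin_a in the frame of ring4 between -0.002 and 0.002 m) and horizontal distance between each of pin_b_grip, pin_c_grip and stock_mid below 0.06 m and distance of each of pin_b_grip, pin_c_grip from where it was at the start of the episode below 0.01 m) or (horizontal distance between pin_b and ring1 below 0.0022 m and angle between pin_b_grip's own z axis and vertical below 0.16 rad and linear speed of pin_b below 0.02 m/s and contact force between the fingers and pin_b below 0.1 N and (z of pin_b in the frame of ring2 between -0.002 and 0.002 m or z of pin_b in the frame of ring3 between -0.002 and 0.002 m or z of pin_b in the frame of ring4 between -0.002 and 0.002 m) and horizontal distance between each of pin_a_grip, pin_c_grip and stock_mid below 0.06 m and distance of each of pin_a_grip, pin_c_grip from where it was at the start of the episode below 0.01 m) or (horizontal distance between pin_c and ring1 below 0.0022 m and angle between pin_c_grip's own z axis and vertical below 0.16 rad and linear speed of pin_c below 0.02 m/s and contact force between the fingers and pin_c below 0.1 N and (z of pin_c in the frame of ring2 between -0.002 and 0.002 m or z of pin_c in the frame of ring3 between -0.002 and 0.002 m or z of pin_c in the frame of ring4 between -0.002 and 0.002 m) and horizontal distance between each of pin_a_grip, pin_b_grip and stock_mid below 0.06 m and distance of each of pin_a_grip, pin_b_grip from where it was at the start of the episode below 0.01 m))), for 0.2 s.
At the end, for the whole second after the job is handed in: The returned pin stands released and at rest on the ring that stops it (foot within 2 mm of its mouth, 2.2 mm of the axis, tilt under 0.16 rad); the pointer tip is within 5 mm of the middle height of its collar; the other two pins are in the stock block, moved under 10 mm (((horizontal distance between pin_a and ring1 below 0.0022 m and angle between pin_a_grip's own z axis and vertical below 0.16 rad and linear speed of pin_a below 0.02 m/s and contact force between the fingers and pin_a below 0.1 N and (z of pin_a in the frame of ring2 between -0.002 and 0.002 m or z of pin_a in the frame of ring3 between -0.002 and 0.002 m or z of pin_a in the frame of ring4 between -0.002 and 0.002 m) and horizontal distance between each of pin_b_grip, pin_c_grip and stock_mid below 0.06 m and distance of each of pin_b_grip, pin_c_grip from where it was at the start of the episode below 0.01 m and z of pin_a_grip in the frame of pointer_tip between 0.0205 and 0.0305 m) or (horizontal distance between pin_b and ring1 below 0.0022 m and angle between pin_b_grip's own z axis and vertical below 0.16 rad and linear speed of pin_b below 0.02 m/s and contact force between the fingers and pin_b below 0.1 N and (z of pin_b in the frame of ring2 between -0.002 and 0.002 m or z of pin_b in the frame of ring3 between -0.002 and 0.002 m or z of pin_b in the frame of ring4 between -0.002 and 0.002 m) and horizontal distance between each of pin_a_grip, pin_c_grip and stock_mid below 0.06 m and distance of each of pin_a_grip, pin_c_grip from where it was at the start of the episode below 0.01 m and z of pin_b_grip in the frame of pointer_tip between 0.0205 and 0.0305 m) or (horizontal distance between pin_c and ring1 below 0.0022 m and angle between pin_c_grip's own z axis and vertical below 0.16 rad and linear speed of pin_c below 0.02 m/s and contact force between the fingers and pin_c below 0.1 N and (z of pin_c in the frame of ring2 between -0.002 and 0.002 m or z of pin_c in the frame of ring3 between -0.002 and 0.002 m or z of pin_c in the frame of ring4 between -0.002 and 0.002 m) and horizontal distance between each of pin_a_grip, pin_b_grip and stock_mid below 0.06 m and distance of each of pin_a_grip, pin_b_grip from where it was at the start of the episode below 0.01 m and z of pin_c_grip in the frame of pointer_tip between 0.0205 and 0.0305 m))); the robot touches nothing.
It fails at once if A pin is pressed or forced against the gauge with more than 25 N (contact force between any of pin_a, pin_b, pin_c and gauge above 25 N).
It fails at once if A pin is let drop in the gauge: it moves faster than 0.25 m/s with its foot in the rings ((horizontal distance between pin_a and ring1 below 0.015 m and z of pin_a in the frame of ring1 below 0 m and linear speed of pin_a above 0.25 m/s) or (horizontal distance between pin_b and ring1 below 0.015 m and z of pin_b in the frame of ring1 below 0 m and linear speed of pin_b above 0.25 m/s) or (horizontal distance between pin_c and ring1 below 0.015 m and z of pin_c in the frame of ring1 below 0 m and linear speed of pin_c above 0.25 m/s)).
It fails at once if A stock pin is shifted by more than 12 mm ((horizontal distance between pin_a_grip and stock_mid below 0.06 m and distance of pin_a_grip from where it was at the start of the episode above 0.012 m and height (world z) of pin_a_grip below 0.14 m) or (horizontal distance between pin_b_grip and stock_mid below 0.06 m and distance of pin_b_grip from where it was at the start of the episode above 0.012 m and height (world z) of pin_b_grip below 0.14 m) or (horizontal distance between pin_c_grip and stock_mid below 0.06 m and distance of pin_c_grip from where it was at the start of the episode above 0.012 m and height (world z) of pin_c_grip below 0.14 m)).
It fails at once if The oil filter or the carton is moved by more than 15 mm (distance of any of filter_mid, carton_mid from where it was at the start of the episode above 0.015 m).
It also fails if it takes over 66 s, if anything falls off the work surface, if the arm or the gripper's body presses on something with over 40 N, if the wrist force passes 120 N, or if a joint passes its speed limit or range.

ROBOT

A 7-joint arm with a two-finger parallel gripper is mounted at the origin on the work surface. World frame = base frame: x ahead of the robot, y to its left, z up, the work surface at z = 0. Lengths are in m, angles in rad, forces in N, time in s.
With the tool pointing down it reaches from about 0.425 to 0.875 m from the base axis. Payload 4.7 kg.
Tool frame: the origin (TCP) lies at the very end of the fingers, on their centre line; the grasp point (between the pads) lies 19 mm behind it (grip_point_offset is the distance from the TCP to the grasp point, in m); x points along the fingers, z is the direction in which the jaws open and shut, and the axes are right-handed (so a half turn about x gives the same grasp; the last joint's range is limited). The gripper opens to 87 mm and grips with 3 to 60 N. Pads are 19 mm wide; open, the fingers measure 117 mm over their backs; the gripper's body (75 mm by 190 mm) begins 51 mm behind the grasp point.
Start: joints at [1.221, 0.321, -0.07, 1.45, 0.023, 1.371, -0.057], TCP at [0.231, -0.607, 0.223] pointing down, gripper open.
Joint ranges: [-2.86, 2.86], [-0.3, 2.09], [-1.38, 1.24], [0.06, 2.45], [-1.56, 4.7], [0.09, 2.05], [-2.69, 2.69]. Speed limits (rad/s): [2.57, 2.57, 3.14, 3.14, 3.14, 3.14, 3.14].

INTERFACE

Orientations are given as a rotation vector (axis times angle).
In Python, from bench import get_state, get_image, calibration, close_job, grip_point_offset gives the robot as it stands.
- The arm moves only by the tool play_rows, never from a script. Its argument "targets" is a list of rows, each an object with "claw": the closure, from 0 (fully open) to 1 (shut); "linear": the shift along the tool's x, y, z as a fraction of full scale, a list of three; "rotation": the turn, a rotation vector about the tool's x, y, z as a fraction of full scale, a list of three. In form: [{"claw": claw, "linear": [x, y, z], "rotation": [wx, wy, wz]}, ...]. A call has 1 to 10 rows; each row shifts and turns the pose as measured when the row begins, along the tool's axes as they then stand; what a row does not reach is not made up. Full scale, the value 1, is 2.5 cm for a shift and 90 degrees for a turn. A row lasts 1/12 s, in which the tool goes at most 41.7 mm and 7.16 degrees, less where a joint would pass 70% of its speed; a pose out of reach is approached as far as the arm can. A call with a number of a shift or a turn outside -1 to 1 is refused whole. A call with a gripper value outside its range is refused whole. The fingers move at their own pace and stop on an object; "newtons" is the grip in N (left out, the last holds). Time passes only in rows, so rows that do not move let the fingers close. It gives the time, the measured TCP pose, the force and the opening at its end, in the units of the state.
- get_state(): the state, without advancing time (a new reading comes with each control period).
- get_image(name): name is "side" or "top" or "wrist"; returns the picture (480x640x3 uint8, blue, green, red); there is no depth.
- calibration(name): a dict with "fx", "fy", "cx", "cy" (pixels), "dist_coeffs" ([k1, k2, p1, p2, k3] as OpenCV has them; the pictures are not rectified), "rvec" (rotation vector, rad) and "tvec" (3), from world to camera coordinates, as OpenCV has them; the wrist camera has in their place "hand_eye" (4x4, takes a point from camera to tool coordinates, whose origin is the TCP and whose axes are the tool frame's). Camera axes: x right, y down, z forward; pixel columns grow to the right and rows downward; lengths in m; the calibration is good to about 2 mm. A picture is of the moment at which its call begins: read the wrist's pose just before it. calibration takes no time and is no camera call.
- close_job(): hands the job in, once; it reports no verdict.
The state is a dict: "time": time; "joint_positions": joint angles; "qd": joint speeds; "joint_torque": joint torques, N m; "position": TCP position; "tool_rot": TCP orientation; "ft_force": force on the tool from outside, world axes, zero at the start; "torque": the same for the moment, N m; "grip_width": opening from 0.0 (shut) to 1.0 (fully open).
Only numpy, scipy, OpenCV 4.12 (cv2) and the standard library are available. Lean on these libraries where they do the work, as an engineer would, in place of code of your own. Each camera call takes 0.05 s, during which the arm holds its last target. There are 200 camera calls.

## Working session

There is one attempt and no reset: what is moved stays moved. The work goes in short steps, Python scripts to look and compute and a tool call to move; the robot and the scene stay as the last step left them, time stands still between calls to the robot, and variables do not carry over. Pictures are saved under pics/ and viewed, about 8 in all and at most 12, crops included, and the job is handed in when it is done.

Besides the shell and the picture viewer there is one more tool, called after "Emit:" by a JSON object that holds its "method" and its "body". play_rows: Moves the arm, as the interface text tells. Shift numbers are shares of 2.5 cm and turn numbers shares of 90 degrees, none past 1 either way. Its arguments: {"type":"object","properties":{"targets":{"type":"array"},"newtons":{"type":"number"}},"required":["targets"]}

```bash
mkdir -p pics
python3 - <<'E'
from bench import *
import cv2
print(get_state(), grip_point_offset() if callable(grip_point_offset) else grip_point_offset)
for n in ["side","top","wrist"]:
    cv2.imwrite(f"pics/{n}0.png",get_image(n)); print(n,calibration(n))
E
```

```text
{'time': 0.0, 'joint_positions': array([ 1.22109789,  0.32183774, -0.07008764,  1.45164603,  0.02258951,
        1.37076089, -0.05690607]), 'qd': array([-0.00064363, -0.00031034,  0.00091625, -0.001087  ,  0.00027738,
        0.0018973 ,  0.00104998]), 'joint_torque': array([-9.14632728e-04, -4.91288280e+01, -4.04120665e-01, -3.12534535e+01,
       -6.41111028e-02,  4.37076890e-02,  1.39880594e-04]), 'position': array([ 0.23105867, -0.60698024,  0.22146648]), 'tool_rot': array([ 0.93818721,  1.36125785, -0.93655441]), 'ft_force': array([0.28109925, 0.57452178, 0.91522913]), 'torque': array([0.0118831 , 0.0001853 , 0.01317928]), 'grip_width': 0.9970271201653872} 0.0187
side {'fx': 457.2742742035718, 'fy': 457.2742742035718, 'cx': 316.0849112756333, 'cy': 232.98019721627347, 'dist_coeffs': array([-0.09133921,  0.        ,  0.        ,  0.        ,  0.        ]), 'rvec': array([ 2.09790909, -0.03680142,  0.03987481]), 'tvec': array([-0.57472695,  0.04282013,  0.96331876])}
top {'fx': 540.974037834473, 'fy': 540.974037834473, 'cx': 320.30128633486214, 'cy': 241.8425800630432, 'dist_coeffs': array([0.03938812, 0.        , 0.        , 0.        , 0.        ]), 'rvec': array([ 2.13505257, -2.11163707,  0.16687968]), 'tvec': array([-0.08780758,  0.61235948,  1.10303623])}
wrist {'fx': 372.1285514426322, 'fy': 372.1285514426322, 'cx': 320.44191742010804, 'cy': 239.10454914366912, 'dist_coeffs': array([0.00516908, 0.        , 0.        , 0.        , 0.        ]), 'hand_eye': array([[ 2.08736388e-03, -2.43126912e-01,  9.69992241e-01,
        -1.61561403e-01],
       [-5.34049202e-04, -9.69994487e-01, -2.43126326e-01,
         6.54822740e-02],
       [ 9.99997679e-01, -1.05304707e-05, -2.15457319e-03,
        -7.80340145e-05],
       [ 0.00000000e+00,  0.00000000e+00,  0.00000000e+00,
         1.00000000e+00]])}
```

View pics/top0.png

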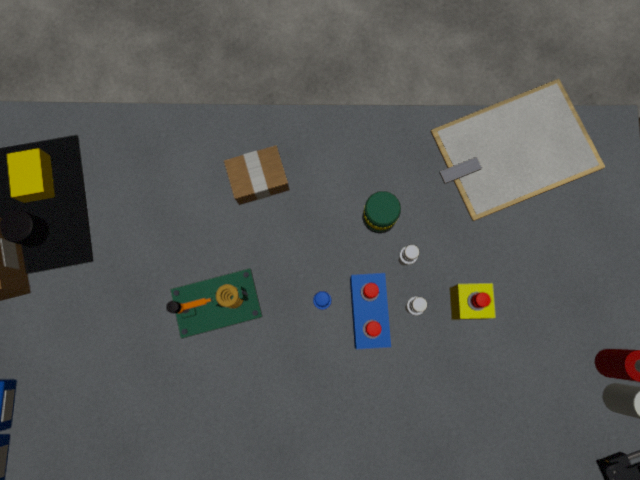

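View pics/side0.png

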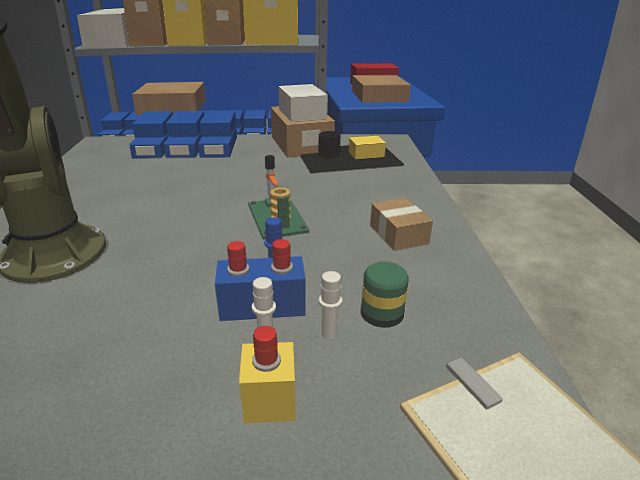

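The top view shows the returned pin's grip at about (482,299), the gauge rings at (229,296), the knob at (174,307) and the stock pins at (371,291) and (373,329). The side view shows the same at (265,333), (281,191), (270,158), and the pins at (281,243) and (237,244). White and blue look-alikes stand between them. I'll enlarge both views for the fine reading.

```bash
cat > h.py <<'E'
from bench import *
import numpy as np, cv2
from scipy.spatial.transform import Rotation as R
from scipy.optimize import least_squares
def cam(n,st=None):
    c=calibration(n); K=np.array([[c['fx'],0,c['cx']],[0,c['fy'],c['cy']],[0,0,1.]])
    if n=='wrist':
        st=st or get_state(); T=np.eye(4); T[:3,:3]=R.from_rotvec(st['tool_rot']).as_matrix(); T[:3,3]=st['position']
        W=np.linalg.inv(T@c['hand_eye']); return K,c['dist_coeffs'],cv2.Rodrigues(W[:3,:3])[0],W[:3,3]
    return K,c['dist_coeffs'],c['rvec'],c['tvec']
def proj(c,p): return cv2.projectPoints(np.array(p,float).reshape(-1,3),c[2],c[3],c[0],c[1])[0].reshape(-1,2)
def tri(obs):  # [(cam,(u,v))]
    f=lambda p: np.concatenate([proj(c,p)[0]-uv for c,uv in obs])
    r=least_squares(f,[.4,-.4,.1]); return r.x, np.abs(r.fun).max()
def ray(c,uv,z):  # point on ray at height z
    Rm=cv2.Rodrigues(np.asarray(c[2]))[0]; t=np.asarray(c[3]).ravel()
    d=Rm.T@np.append(cv2.undistortPoints(np.array([[uv]],float),c[0],c[1])[0,0],1); o=-Rm.T@t
    return o+d*(z-o[2])/d[2]
E
python3 - <<'E'
from h import *
T,S=cam('top'),cam('side')
for n,a,b in [("grip top",(484,299),(265,333)),("ring1",(229,296),(281,191)),("knobtop",(173,307),(270,158)),("s1",(371,290),(281,243)),("s2",(373,329),(237,244))]:
    print(n,*tri([(T,a),(S,b)]))
a=cv2.imread('pics/top0.png'); b=cv2.imread('pics/side0.png')
z=lambda im,x,y,w,h,W,H:cv2.resize(im[y:y+h,x:x+w],(W,H),interpolation=cv2.INTER_CUBIC)
cv2.imwrite('pics/crops.png',np.vstack([np.hstack([z(a,160,260,120,90,400,300),z(b,240,145,80,60,400,300)]),np.hstack([z(a,440,270,80,60,400,300),z(b,220,315,80,60,400,300)])]))
E
```

```text
grip top [ 0.4914504  -0.40060901  0.13125579] 0.6088997136316152
ring1 [0.49590463 0.10226535 0.09297345] 1.5940088872337697
knobtop [0.46929532 0.20257784 0.13367408] 1.002036730686882
s1 [ 0.5062626  -0.18263112  0.13060786] 0.6346672221496874
s2 [ 0.43243564 -0.18579401  0.13141833] 1.3403144808394245
```

View pics/crops.png

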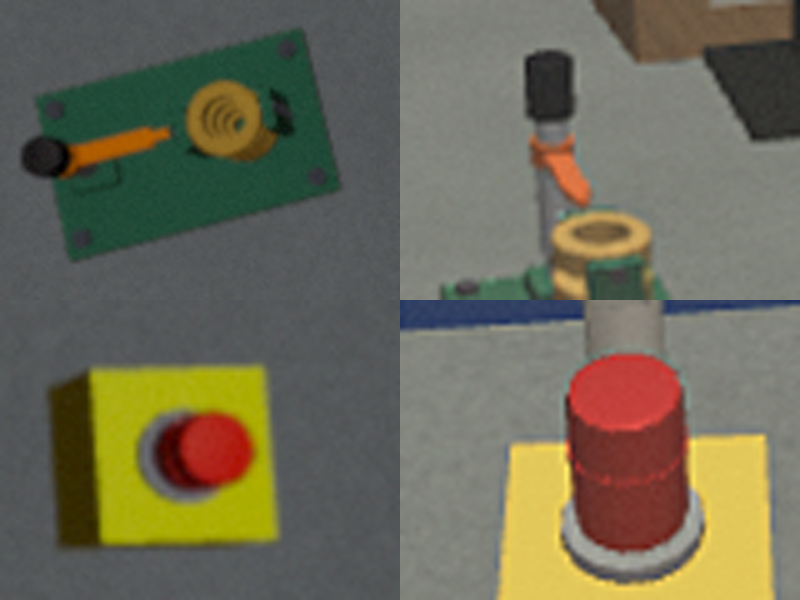

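View pics/wrist0.png

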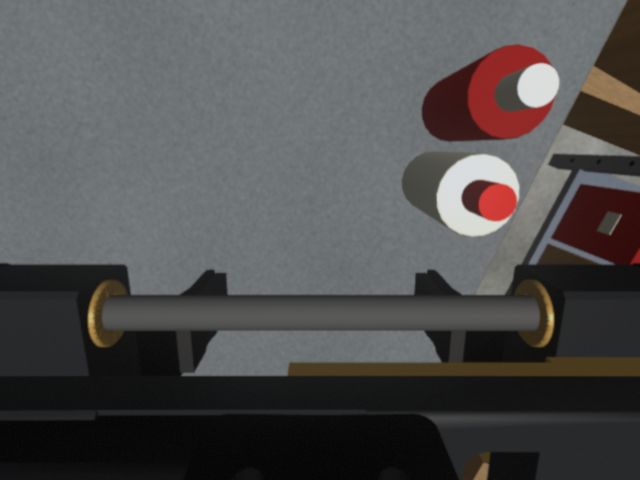

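Run:
```python
from h import *
T,S=cam('top'),cam('side')
P={}
for n,a,b in [("grip top",(483.3,300),(265,332.6)),("ring1",(227.2,295.1),(280.2,192.2)),("knobtop",(173.2,306.8),(270,156.6)),
 ("white1",(412,252),(331,277)),("white2",(419,304),(262,284)),("blue",(322,298),(273,224)),("filter",(383,208),(386,272))]:
    P[n],e=tri([(T,a),(S,b)]); print(n,P[n].round(4),round(e,2))
for n,z in [("grip top",.131),("ring1",.09)]:
    i={"grip top":0,"ring1":1}[n]
    print(n,ray(T,[(483.3,300),(227.2,295.1)][i],z)[:2],ray(S,[(265,332.6),(280.2,192.2)][i],z)[:2])
s=get_state(); M=R.from_rotvec(s['tool_rot']).as_matrix(); print(M.round(3))
d=P['knobtop']-P['ring1']; print(np.degrees(np.arctan2(d[1],d[0])),np.hypot(*d[:2]))
```

```text
grip top [ 0.4908 -0.3993  0.1306] 1.26
ring1 [0.4962 0.1067 0.0883] 0.57
knobtop [0.4695 0.201  0.1378] 1.01
white1 [ 0.5843 -0.2656  0.1193] 0.76
white2 [ 0.4802 -0.2778  0.117 ] 0.21
blue [ 0.4895 -0.0869  0.1139] 0.03
filter [ 0.6815 -0.2117  0.0889] 0.79
grip top [ 0.4883487 -0.3993452] [ 0.49188474 -0.39952277]
ring1 [0.49499313 0.10622262] [0.49758652 0.10330826]
[[-0.001  0.935  0.356]
 [ 0.001  0.356 -0.935]
 [-1.    -0.    -0.001]]
105.78926725640233 0.09805768188089199
```

Emit:
{"method": "play_rows", "body": {"targets": [{"claw":0,"linear":[0,0,0],"rotation":[-0.079,0,0]},{"claw":0,"linear":[0,0,0],"rotation":[-0.079,0,0]},{"claw":0,"linear":[0,0,0],"rotation":[-0.079,0,0]},{"claw":0,"linear":[0,0,0],"rotation":[-0.079,0,0]},{"claw":0,"linear":[0,0,0],"rotation":[-0.079,0,0]},{"claw":0,"linear":[0,0,0],"rotation":[-0.079,0,0]},{"claw":0,"linear":[0,0,0],"rotation":[-0.079,0,0]},{"claw":0,"linear":[0,0,0],"rotation":[-0.079,0,0]},{"claw":0,"linear":[0,0,0],"rotation":[-0.079,0,0]},{"claw":0,"linear":[0,0,0],"rotation":[-0.079,0,0]}], "newtons": 20}}

```text
time: 0.98
position: [0.2302, -0.6046, 0.2166]
tool_rot: [-0.03, 1.574, 0.045]
ft_force: [1.0, -0.7, -0.6]
grip_width: 1.0
```

```bash
cat >> h.py <<'E'
def go(x,y,z,jaw=15.8):
    "print current pose, and tool-frame shift (in units of 2.5cm) to target, and turn left (units of 90deg)"
    s=get_state(); M=R.from_rotvec(s['tool_rot']).as_matrix()
    G=np.radians(jaw); c,n=np.cos(G),np.sin(G); D=np.array([[0,-n,c],[0,c,n],[-1,0,0]])
    print('t',round(s['time'],2),'p',s['position'].round(4),'F',s['ft_force'].round(2),'w',round(s['grip_width'],3),'q7',s['joint_positions'][6].round(2))
    print('shift/25mm',(M.T@(np.array([x,y,z])-s['position'])/.025).round(3),'turn/90',(R.from_matrix(M.T@D).as_rotvec()/(np.pi/2)).round(4))
E
python3 -c "
from h import *
go(.4905,-.3993,.2)"
```

```text
t 0.98 p [ 0.2302 -0.6046  0.2166] F [ 1.   -0.68 -0.64] w 1.0 q7 1.16
shift/25mm [ 0.698  7.696 10.798] turn/90 [-0.1449 -0.0016 -0.0063]
```

Emit:
{"method": "play_rows", "body": {"targets": [{"claw":0,"linear":[0,0.7,0.95],"rotation":[-0.075,0,0]},{"claw":0,"linear":[0,0.7,0.95],"rotation":[-0.07,0,0]},{"claw":0,"linear":[0,0.6,1],"rotation":[0,0,0]},{"claw":0,"linear":[0,0.5,1],"rotation":[0,0,0]},{"claw":0,"linear":[0,0.5,1],"rotation":[0,0,0]},{"claw":0,"linear":[0,0.5,1],"rotation":[0,0,0]},{"claw":0,"linear":[0,0.5,1],"rotation":[0,0,0]},{"claw":0,"linear":[0,0.5,1],"rotation":[0,0,0]},{"claw":0,"linear":[0,0.5,1],"rotation":[0,0,0]},{"claw":0,"linear":[0,0.5,1],"rotation":[0,0,0]}]}}

```text
time: 1.82
position: [0.4337, -0.4079, 0.2116]
tool_rot: [-0.205, 1.571, 0.227]
ft_force: [0.4, 0.6, 0.2]
grip_width: 1.002
```

```bash
python3 -c "
from h import *
go(.4905,-.3993,.2)"
```

```text
t 1.82 p [ 0.4337 -0.4079  0.2116] F [0.37 0.59 0.16] w 1.002 q7 0.91
shift/25mm [ 0.439 -0.294  2.285] turn/90 [-0.0006 -0.0057 -0.0095]
```

Emit:
{"method": "play_rows", "body": {"targets": [{"claw":0,"linear":[0.1,-0.1,0.8],"rotation":[0,-0.0055,-0.0095]},{"claw":0,"linear":[0.1,-0.1,0.8],"rotation":[0,0,0]},{"claw":0,"linear":[0.1,-0.1,0.7],"rotation":[0,0,0]},{"claw":0,"linear":[0,0,0],"rotation":[0,0,0]},{"claw":0,"linear":[0,0,0],"rotation":[0,0,0]}]}}

```text
time: 2.23
position: [0.4993, -0.3891, 0.2027]
tool_rot: [-0.223, 1.557, 0.229]
ft_force: [-0.6, -1.1, -1.0]
grip_width: 1.004
```

Run:
```python
from h import *
go(.4905,-.3993,.0895)
st=get_state(); im=get_image('wrist'); C=cam('wrist',st)
print(proj(C,[.4905,-.3993,.131]),proj(C,[.4905,-.3993,.0865]))
cv2.imwrite('pics/w1.png',im)
```

```text
t 2.23 p [ 0.4993 -0.3891  0.2027] F [-0.6  -1.13 -1.  ] w 1.004 q7 0.81
shift/25mm [ 4.525 -0.306 -0.467] turn/90 [ 0.008   0.0016 -0.0022]
[[303.72817893 262.23513549]] [[306.15005553 245.08710679]]
```

View pics/w1.png

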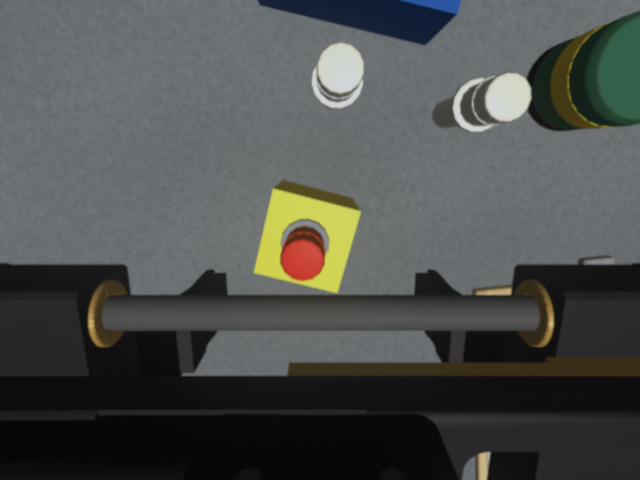

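The wrist view shows the grip top at (303,258), against a predicted (304,262), so the estimate agrees to about 2 mm. Going down.

Emit:
{"method": "play_rows", "body": {"targets": [{"claw":0,"linear":[0.2,-0.12,-0.25],"rotation":[0.008,0,-0.002]},{"claw":0,"linear":[0.5,-0.1,-0.2],"rotation":[0,0,0]},{"claw":0,"linear":[0.7,0,0],"rotation":[0,0,0]},{"claw":0,"linear":[0.7,0,0],"rotation":[0,0,0]},{"claw":0,"linear":[0.7,0,0],"rotation":[0,0,0]},{"claw":0,"linear":[0.7,0,0],"rotation":[0,0,0]},{"claw":0,"linear":[0.5,0,0],"rotation":[0,0,0]},{"claw":0,"linear":[0,0,0],"rotation":[0,0,0]}]}}

```text
time: 2.95
position: [0.4751, -0.4083, 0.0944]
tool_rot: [-0.204, 1.566, 0.198]
ft_force: [-0.2, 0.8, 0.9]
grip_width: 0.999
```

```bash
python3 -c "
from h import *
go(.4900,-.3973,.091)"
```

```text
t 2.95 p [ 0.4751 -0.4083  0.0944] F [-0.2   0.81  0.89] w 0.999 q7 0.79
shift/25mm [0.132 0.274 0.689] turn/90 [-0.0124 -0.0034  0.002 ]
```

Emit:
{"method": "play_rows", "body": {"targets": [{"claw":0,"linear":[0.05,0.14,0.35],"rotation":[-0.012,-0.003,0.002]},{"claw":0,"linear":[0,0.12,0.34],"rotation":[0,0,0]},{"claw":0,"linear":[0,0,0],"rotation":[0,0,0]},{"claw":0,"linear":[0,0,0],"rotation":[0,0,0]}]}}

```text
time: 3.28
position: [0.4896, -0.3986, 0.0937]
tool_rot: [-0.215, 1.561, 0.214]
ft_force: [-0.1, -0.2, -1.5]
grip_width: 1.002
```

```bash
python3 -c "
from h import *
go(.4900,-.3973,.091)"
```

```text
t 3.28 p [ 0.4896 -0.3986  0.0937] F [-0.09 -0.17 -1.54] w 1.002 q7 0.78
shift/25mm [0.107 0.045 0.027] turn/90 [-0.0016 -0.0003  0.0003]
```

Emit:
{"method": "play_rows", "body": {"targets": [{"claw":0.3,"linear":[0.05,0.04,0.03],"rotation":[0,0,0]},{"claw":0.5,"linear":[0,0,0],"rotation":[0,0,0]},{"claw":1,"linear":[0,0,0],"rotation":[0,0,0]},{"claw":1,"linear":[0,0,0],"rotation":[0,0,0]},{"claw":1,"linear":[0,0,0],"rotation":[0,0,0]},{"claw":1,"linear":[0,0,0],"rotation":[0,0,0]},{"claw":1,"linear":[0,0,0],"rotation":[0,0,0]},{"claw":1,"linear":[0,0,0],"rotation":[0,0,0]}], "newtons": 20}}

```text
time: 3.95
position: [0.4927, -0.3978, 0.0958]
tool_rot: [-0.22, 1.557, 0.212]
ft_force: [-0.0, -0.2, -0.6]
grip_width: 0.481
```

```bash
python3 -c "
from h import *
go(.4900,-.3973,.25)"
```

```text
t 3.95 p [ 0.4927 -0.3978  0.0958] F [-0.04 -0.2  -0.56] w 0.481 q7 0.78
shift/25mm [-6.168  0.014 -0.081] turn/90 [-0.0004  0.0017  0.0035]
```

Emit:
{"method": "play_rows", "body": {"targets": [{"claw":1,"linear":[0.1,0,-0.08],"rotation":[0,0,0]},{"claw":1,"linear":[0,0,0],"rotation":[0,0,0]},{"claw":1,"linear":[0,0,0],"rotation":[0,0,0]},{"claw":1,"linear":[0,0,0],"rotation":[0,0,0]},{"claw":1,"linear":[0,0,0],"rotation":[0,0,0]}]}}

```text
time: 4.37
position: [0.4903, -0.3985, 0.093]
tool_rot: [-0.219, 1.557, 0.212]
ft_force: [0.3, 1.1, 1.0]
grip_width: 0.339
```

```bash
python3 -c "
from h import *
go(.4900,-.3973,.25)"
```

```text
t 4.37 p [ 0.4903 -0.3985  0.093 ] F [0.26 1.15 1.04] w 0.339 q7 0.78
shift/25mm [-6.282  0.018  0.017] turn/90 [-0.0007  0.0017  0.0034]
```

Emit:
{"method": "play_rows", "body": {"targets": [{"claw":1,"linear":[-0.3,0,0],"rotation":[0,0,0.003]},{"claw":1,"linear":[-0.6,0,0],"rotation":[0,0,0]},{"claw":1,"linear":[-0.8,0,0],"rotation":[0,0,0]},{"claw":1,"linear":[-0.8,0,0],"rotation":[0,0,0]},{"claw":1,"linear":[-0.9,0,0],"rotation":[0,0,0]},{"claw":1,"linear":[-0.9,0,0],"rotation":[0,0,0]},{"claw":1,"linear":[-0.9,0,0],"rotation":[0,0,0]},{"claw":1,"linear":[-0.9,0,0],"rotation":[0,0,0]},{"claw":1,"linear":[-0.5,0,0],"rotation":[0,0,0]},{"claw":1,"linear":[0,0,0],"rotation":[0,0,0]}]}}

```text
time: 5.2
position: [0.4881, -0.3974, 0.2629]
tool_rot: [-0.21, 1.561, 0.223]
ft_force: [0.5, -0.9, -2.1]
grip_width: 0.335
```

```bash
python3 -c "
from h import *
go(.4962,.1057,.26)"
```

```text
t 5.2 p [ 0.4881 -0.3974  0.2629] F [ 0.5  -0.95 -2.08] w 0.335 q7 0.83
shift/25mm [ 0.276 19.274  5.788] turn/90 [-0.      0.     -0.0053]
```

Emit:
{"method": "play_rows", "body": {"targets": [{"claw":1,"linear":[0,0.5,0.15],"rotation":[0,0,-0.005]},{"claw":1,"linear":[0,0.9,0.27],"rotation":[0,0,0]},{"claw":1,"linear":[0,0.95,0.28],"rotation":[0,0,0]},{"claw":1,"linear":[0,0.95,0.28],"rotation":[0,0,0]},{"claw":1,"linear":[0,0.95,0.28],"rotation":[0,0,0]},{"claw":1,"linear":[0,0.95,0.28],"rotation":[0,0,0]},{"claw":1,"linear":[0,0.95,0.28],"rotation":[0,0,0]},{"claw":1,"linear":[0,0.95,0.28],"rotation":[0,0,0]},{"claw":1,"linear":[0,0.95,0.28],"rotation":[0,0,0]},{"claw":1,"linear":[0,0.95,0.28],"rotation":[0,0,0]}]}}

```text
time: 6.03
position: [0.4814, -0.1478, 0.2485]
tool_rot: [-0.203, 1.579, 0.219]
ft_force: [0.2, -0.4, -3.0]
grip_width: 0.337
```

```bash
python3 -c "
from h import *
go(.4962,.1057,.26)"
```

```text
t 6.03 p [ 0.4814 -0.1478  0.2485] F [ 0.2  -0.41 -2.96] w 0.337 q7 0.5
shift/25mm [-0.392  9.626  3.251] turn/90 [-0.0049 -0.0106 -0.008 ]
```

Emit:
{"method": "play_rows", "body": {"targets": [{"claw":1,"linear":[-0.15,0.95,0.34],"rotation":[-0.005,-0.01,-0.008]},{"claw":1,"linear":[-0.1,0.95,0.34],"rotation":[0,0,0]},{"claw":1,"linear":[-0.1,0.95,0.34],"rotation":[0,0,0]},{"claw":1,"linear":[-0.05,0.95,0.34],"rotation":[0,0,0]},{"claw":1,"linear":[-0.05,0.95,0.34],"rotation":[0,0,0]},{"claw":1,"linear":[-0.05,0.95,0.34],"rotation":[0,0,0]},{"claw":1,"linear":[0,0.95,0.34],"rotation":[0,0,0]},{"claw":1,"linear":[0,0.95,0.3],"rotation":[0,0,0]},{"claw":1,"linear":[0,0.8,0.3],"rotation":[0,0,0]},{"claw":1,"linear":[0,0.4,0.2],"rotation":[0,0,0]}]}}

```text
time: 6.87
position: [0.4792, 0.1111, 0.2452]
tool_rot: [-0.227, 1.583, 0.227]
ft_force: [0.2, 0.1, -2.5]
grip_width: 0.335
```

```bash
python3 -c "
from h import *
go(.4962,.1057,.26)"
```

```text
t 6.87 p [0.4792 0.1111 0.2452] F [ 0.23  0.14 -2.45] w 0.335 q7 -0.0
shift/25mm [-0.608 -0.4    0.576] turn/90 [ 0.0081 -0.0154 -0.0023]
```

Emit:
{"method": "play_rows", "body": {"targets": [{"claw":1,"linear":[0.5,-0.25,0.3],"rotation":[0.008,-0.015,-0.002]},{"claw":1,"linear":[0.5,-0.15,0.25],"rotation":[0,0,0]},{"claw":1,"linear":[0.5,0,0],"rotation":[0,0,0]},{"claw":1,"linear":[0.2,0,0],"rotation":[0,0,0]},{"claw":1,"linear":[0,0,0],"rotation":[0,0,0]},{"claw":1,"linear":[0,0,0],"rotation":[0,0,0]}]}}

```text
time: 7.37
position: [0.4849, 0.1152, 0.1937]
tool_rot: [-0.229, 1.57, 0.229]
ft_force: [-0.4, -0.2, -2.2]
grip_width: 0.34
```

```bash
python3 -c "
from h import *
go(.4962,.1057,.20)"
```

```text
t 7.37 p [0.4849 0.1152 0.1937] F [-0.35 -0.18 -2.22] w 0.34 q7 -0.04
shift/25mm [-0.257 -0.492  0.32 ] turn/90 [ 0.0097 -0.0069 -0.0009]
```

Emit:
{"method": "play_rows", "body": {"targets": [{"claw":1,"linear":[-0.1,-0.25,0.16],"rotation":[0.01,-0.007,0]},{"claw":1,"linear":[-0.1,-0.25,0.16],"rotation":[0,0,0]},{"claw":1,"linear":[0,0,0],"rotation":[0,0,0]},{"claw":1,"linear":[0,0,0],"rotation":[0,0,0]}]}}

```text
time: 7.7
position: [0.4974, 0.1041, 0.2004]
tool_rot: [-0.214, 1.557, 0.214]
ft_force: [-0.1, 0.6, -1.8]
grip_width: 0.34
```

Run:
```python
from h import *
go(.4962,.1057,.20)
I={}
for n in ['side','top','wrist']:
    s=get_state(); I[n]=get_image(n); cv2.imwrite(f'pics/{n}1.png',I[n])
    if n=='wrist': np.save('w_st.npy',s,allow_pickle=True); C=cam('wrist',s); print(proj(C,[.4962,.1057,.09]))
p=get_state()['position']
for n in['side','top']: print(n,proj(cam(n),[[.4962,.1057,.09],[p[0],p[1],p[2]-.083]]))
z=lambda im,x,y,w,h,W,H:cv2.resize(im[y:y+h,x:x+w],(W,H),interpolation=cv2.INTER_CUBIC)
cv2.imwrite('pics/c1.png',np.hstack([z(I['side'],240,130,80,90,400,450),z(I['wrist'],220,120,240,270,400,450)]))
```

```text
t 7.7 p [0.4974 0.1041 0.2004] F [-0.1   0.59 -1.76] w 0.34 q7 -0.03
shift/25mm [ 0.016  0.073 -0.028] turn/90 [-0.0019  0.0018  0.0002]
[[320.02975319 234.73334244]]
side [[279.61212845 191.7536961 ]
 [279.65588619 180.95359111]]
top [[227.48254523 294.5074112 ]
 [225.64800431 293.05522385]]
```

View pics/c1.png

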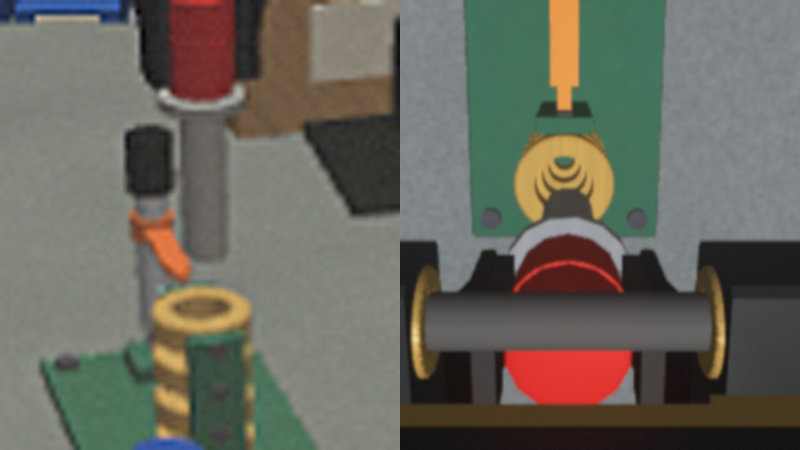

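The side crop shows the held pin upright just above the rings. Its shaft-to-collar width ratio is about 0.55, which points to the 20 mm pin. The wrist crop shows the mouth of ring 1 near wrist pixel (319,230). An overlay will give the exact offset.

Run:
```python
from h import *
s=np.load('w_st.npy',allow_pickle=True).item(); C=cam('wrist',s); im=cv2.imread('pics/wrist1.png')
M=R.from_rotvec(s['tool_rot']).as_matrix(); p=s['position']
x0,y0,w,h,k=260,180,120,90,6
out=cv2.resize(im[y0:y0+h,x0:x0+w],(w*k,h*k),interpolation=cv2.INTER_CUBIC)
a=np.linspace(0,2*np.pi,80)
def circ(c,r,col):
    q=np.array(c)+np.c_[r*np.cos(a),r*np.sin(a),0*a]
    u=((proj(C,q)-[x0,y0]+.5)*k).astype(int); cv2.polylines(out,[u],True,col,1)
for zz,r in[(.09,.0225),(.09,.0133),(.069,.0108),(.048,.0083)]: circ([.4962,.1057,zz],r,(255,0,0))
f=p+M@np.array([.083,0,0]); circ(f,.010,(0,255,0)); print(f)
cv2.imwrite('pics/ov.png',out)
```

```text
[0.49755446 0.10410621 0.11728081]
```

View pics/ov.png

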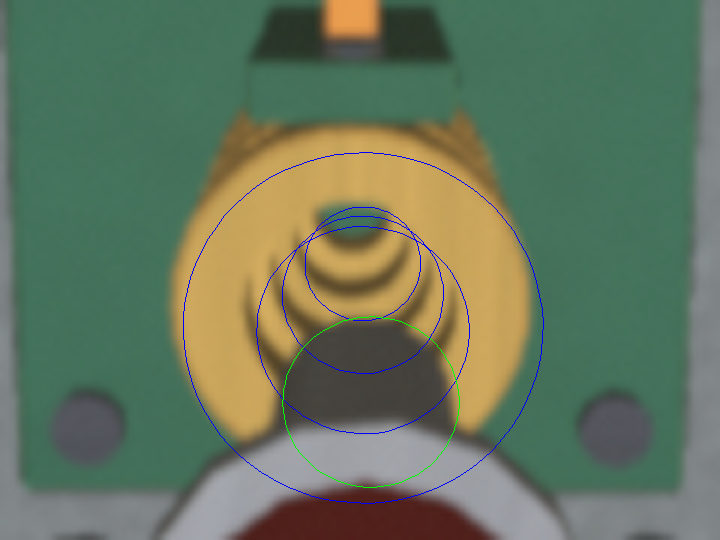

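The overlay puts ring 1 about 1.6 mm in −tool z and 3.6 mm in +tool y from my estimate. The foot width matches 20 mm. I'll move over the corrected axis and look again with the foot just above the mouth.

Emit:
{"method": "play_rows", "body": {"targets": [{"claw":1,"linear":[0.3,0.12,-0.07],"rotation":[-0.002,0.002,0]},{"claw":1,"linear":[0.3,0.12,-0.04],"rotation":[0,0,0]},{"claw":1,"linear":[0.2,0,0],"rotation":[0,0,0]},{"claw":1,"linear":[0,0,0],"rotation":[0,0,0]},{"claw":1,"linear":[0,0,0],"rotation":[0,0,0]}]}}

```text
time: 8.27
position: [0.4914, 0.1107, 0.1774]
tool_rot: [-0.219, 1.562, 0.218]
ft_force: [-0.3, -0.8, -2.5]
grip_width: 0.338
```

```bash
python3 -c "
from h import *
go(.4943,.1091,.18)"
```

```text
t 8.27 p [0.4914 0.1107 0.1774] F [-0.32 -0.79 -2.51] w 0.338 q7 -0.06
shift/25mm [-0.105 -0.094  0.095] turn/90 [ 0.0016 -0.0015 -0.0001]
```

Emit:
{"method": "play_rows", "body": {"targets": [{"claw":1,"linear":[-0.03,-0.09,0.09],"rotation":[0.0015,-0.0015,0]},{"claw":1,"linear":[0,0,0],"rotation":[0,0,0]},{"claw":1,"linear":[0,0,0],"rotation":[0,0,0]},{"claw":1,"linear":[0,0,0],"rotation":[0,0,0]}]}}

```text
time: 8.6
position: [0.4945, 0.109, 0.1781]
tool_rot: [-0.216, 1.56, 0.217]
ft_force: [0.1, -0.2, -2.8]
grip_width: 0.337
```

```bash
cat > ov.py <<'E'
from h import *
import sys
def ov(name,ring,dz=.083):
    s=get_state(); im=get_image('wrist'); C=cam('wrist',s); cv2.imwrite('pics/raw_'+name,im)
    M=R.from_rotvec(s['tool_rot']).as_matrix(); p=s['position']
    x0,y0,w,h,k=260,180,120,90,6
    out=cv2.resize(im[y0:y0+h,x0:x0+w],(w*k,h*k),interpolation=cv2.INTER_CUBIC); a=np.linspace(0,2*np.pi,80)
    def circ(c,r,col):
        q=np.array(c)+np.c_[r*np.cos(a),r*np.sin(a),0*a]
        cv2.polylines(out,[((proj(C,q)-[x0,y0]+.5)*k).astype(int)],True,col,1)
    circ([*ring,.09],.0225,(255,0,0)); circ([*ring,.09],.0133,(255,0,0)); circ(p+M@[dz,0,0],.010,(0,255,0))
    cv2.imwrite('pics/'+name,out)
E
python3 -c "
from ov import *
go(.4943,.1091,.18); ov('ov2.png',(.4943,.1091))"
```

```text
t 8.6 p [0.4945 0.109  0.1781] F [ 0.09 -0.19 -2.76] w 0.337 q7 -0.06
shift/25mm [-0.077  0.006 -0.006] turn/90 [ 0.      0.     -0.0002]
```

View pics/ov2.png

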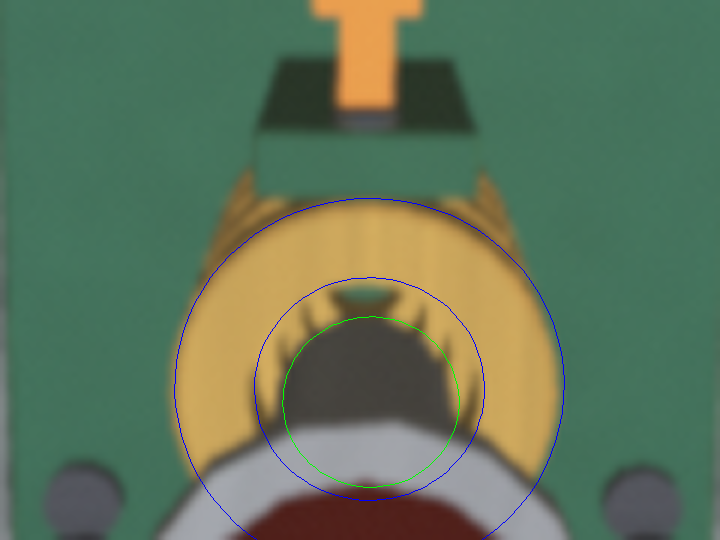

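Now ring (centre x ≈365) and foot (≈364.5) line up in the overlay, and ring's top edge agrees with the prediction. Lowering into ring 1.

Emit:
{"method": "play_rows", "body": {"targets": [{"claw":1,"linear":[0.12,-0.01,0.015],"rotation":[0,0,0]},{"claw":1,"linear":[0.12,-0.01,0.015],"rotation":[0,0,0]},{"claw":1,"linear":[0.12,-0.01,0.015],"rotation":[0,0,0]},{"claw":1,"linear":[0.12,-0.01,0.015],"rotation":[0,0,0]},{"claw":1,"linear":[0,0,0],"rotation":[0,0,0]},{"claw":1,"linear":[0,0,0],"rotation":[0,0,0]}]}}

```text
time: 9.15
position: [0.4965, 0.1082, 0.1649]
tool_rot: [-0.216, 1.56, 0.216]
ft_force: [1.0, 0.7, -1.9]
grip_width: 0.339
```

```bash
python3 -c "
from h import *
go(.4943,.1091,.157)"
```

```text
t 9.15 p [0.4965 0.1082 0.1649] F [ 1.03  0.75 -1.88] w 0.339 q7 -0.07
shift/25mm [ 0.316  0.057 -0.077] turn/90 [-0.0003  0.0002 -0.0002]
```

Emit:
{"method": "play_rows", "body": {"targets": [{"claw":1,"linear":[0.08,0.057,-0.077],"rotation":[0,0,0]},{"claw":1,"linear":[0.08,0,0],"rotation":[0,0,0]},{"claw":1,"linear":[0.08,0,0],"rotation":[0,0,0]},{"claw":1,"linear":[0.0,0,0],"rotation":[0,0,0]},{"claw":1,"linear":[0,0,0],"rotation":[0,0,0]}]}}

```text
time: 9.57
position: [0.4939, 0.1093, 0.1582]
tool_rot: [-0.216, 1.56, 0.217]
ft_force: [-0.6, -0.1, -1.7]
grip_width: 0.333
```

```bash
python3 -c "
from h import *
go(.4943,.1091,.150)"
```

```text
t 9.57 p [0.4939 0.1093 0.1582] F [-0.6  -0.13 -1.75] w 0.333 q7 -0.07
shift/25mm [ 0.327 -0.012  0.014] turn/90 [-0.0001  0.0001 -0.0002]
```

Emit:
{"method": "play_rows", "body": {"targets": [{"claw":1,"linear":[0.06,-0.01,0.012],"rotation":[0,0,0]},{"claw":1,"linear":[0.06,0,0],"rotation":[0,0,0]},{"claw":1,"linear":[0.06,0,0],"rotation":[0,0,0]},{"claw":1,"linear":[0.06,0,0],"rotation":[0,0,0]}], "newtons": 12}}

```text
time: 9.9
position: [0.4947, 0.1092, 0.1522]
tool_rot: [-0.216, 1.559, 0.216]
ft_force: [-0.2, 0.2, -2.8]
grip_width: 0.342
```

```bash
python3 -c "
from h import *
go(.4943,.1091,.150)"
```

```text
t 9.9 p [0.4947 0.1092 0.1522] F [-0.2   0.24 -2.81] w 0.342 q7 -0.08
shift/25mm [ 0.087  0.003 -0.017] turn/90 [-0.0002  0.0008  0.    ]
```

Emit:
{"method": "play_rows", "body": {"targets": [{"claw":1,"linear":[0.05,0,-0.01],"rotation":[0,0,0]},{"claw":1,"linear":[0.05,0,0],"rotation":[0,0,0]}]}}

```text
time: 10.07
position: [0.4945, 0.109, 0.1493]
tool_rot: [-0.216, 1.559, 0.216]
ft_force: [0.9, -0.9, -2.3]
grip_width: 0.337
```

Emit:
{"method": "play_rows", "body": {"targets": [{"claw":1,"linear":[0.05,0,0],"rotation":[0,0,0]},{"claw":1,"linear":[0.03,0,0],"rotation":[0,0,0]}]}}

```text
time: 10.23
position: [0.4945, 0.1087, 0.147]
tool_rot: [-0.216, 1.559, 0.216]
ft_force: [0.2, 0.4, -1.9]
grip_width: 0.339
```

```bash
python3 -c "
from h import *
go(.4943,.1091,.150)"
```

```text
t 10.23 p [0.4945 0.1087 0.147 ] F [ 0.17  0.42 -1.94] w 0.339 q7 -0.08
shift/25mm [-0.121  0.016 -0.003] turn/90 [-0.0003  0.0006  0.0002]
```

The foot is 5 mm into ring 2 with no contact force. Lowering on toward ring 3, watching the force.

Emit:
{"method": "play_rows", "body": {"targets": [{"claw":1,"linear":[0.05,0,0],"rotation":[0,0,0]},{"claw":1,"linear":[0.05,0,0],"rotation":[0,0,0]},{"claw":1,"linear":[0.05,0,0],"rotation":[0,0,0]}]}}

```text
time: 10.48
position: [0.4946, 0.1088, 0.1429]
tool_rot: [-0.216, 1.559, 0.216]
ft_force: [-0.2, -0.4, -2.3]
grip_width: 0.341
```

Emit:
{"method": "play_rows", "body": {"targets": [{"claw":1,"linear":[0.05,0,0],"rotation":[0,0,0]},{"claw":1,"linear":[0.05,0,0],"rotation":[0,0,0]},{"claw":1,"linear":[0.05,0,0],"rotation":[0,0,0]}]}}

```text
time: 10.73
position: [0.4946, 0.1088, 0.1388]
tool_rot: [-0.216, 1.559, 0.216]
ft_force: [-0.0, 0.6, -1.2]
grip_width: 0.341
```

```bash
python3 -c "
from h import *
go(.4943,.1091,.131)"
```

```text
t 10.73 p [0.4946 0.1088 0.1388] F [-0.02  0.59 -1.23] w 0.341 q7 -0.09
shift/25mm [ 0.31   0.016 -0.007] turn/90 [-0.0004  0.0007  0.0002]
```

Emit:
{"method": "play_rows", "body": {"targets": [{"claw":1,"linear":[0.05,0,0],"rotation":[0,0,0]},{"claw":1,"linear":[0.05,0,0],"rotation":[0,0,0]},{"claw":1,"linear":[0.05,0,0],"rotation":[0,0,0]}]}}

```text
time: 10.98
position: [0.4946, 0.1088, 0.1346]
tool_rot: [-0.216, 1.559, 0.216]
ft_force: [0.5, -0.3, -2.8]
grip_width: 0.337
```

Emit:
{"method": "play_rows", "body": {"targets": [{"claw":1,"linear":[0.04,0,0],"rotation":[0,0,0]},{"claw":1,"linear":[0.03,0,0],"rotation":[0,0,0]}]}}

```text
time: 11.15
position: [0.4945, 0.1087, 0.1325]
tool_rot: [-0.216, 1.559, 0.216]
ft_force: [0.0, 1.1, -2.3]
grip_width: 0.338
```

Emit:
{"method": "play_rows", "body": {"targets": [{"claw":1,"linear":[0.03,0,0],"rotation":[0,0,0]},{"claw":1,"linear":[0.03,0,0],"rotation":[0,0,0]}]}}

```text
time: 11.32
position: [0.4945, 0.1087, 0.1308]
tool_rot: [-0.216, 1.559, 0.216]
ft_force: [-0.1, -0.8, 0.1]
grip_width: 0.341
```

Emit:
{"method": "play_rows", "body": {"targets": [{"claw":1,"linear":[0.03,0,0],"rotation":[0,0,0]},{"claw":1,"linear":[0.02,0,0],"rotation":[0,0,0]}]}}

```text
time: 11.48
position: [0.4949, 0.1087, 0.1307]
tool_rot: [-0.216, 1.559, 0.215]
ft_force: [-1.7, -1.4, 3.5]
grip_width: 0.336
```

Contact came at TCP z = 0.131, exactly where ring 3 was expected (20 mm pin), at about 6 N. Releasing it there.

Emit:
{"method": "play_rows", "body": {"targets": [{"claw":1,"linear":[0,0,0],"rotation":[0,0,0]},{"claw":0.5,"linear":[0,0,0],"rotation":[0,0,0]},{"claw":0.3,"linear":[0,0,0],"rotation":[0,0,0]},{"claw":0.2,"linear":[0,0,0],"rotation":[0,0,0]},{"claw":0,"linear":[0,0,0],"rotation":[0,0,0]},{"claw":0,"linear":[0,0,0],"rotation":[0,0,0]},{"claw":0,"linear":[0,0,0],"rotation":[0,0,0]},{"claw":0,"linear":[0,0,0],"rotation":[0,0,0]}], "newtons": 3}}

```text
time: 12.15
position: [0.4961, 0.1094, 0.1312]
tool_rot: [-0.216, 1.556, 0.216]
ft_force: [0.3, 0.6, 0.8]
grip_width: 0.786
```

```bash
python3 -c "
from h import *
go(.4943,.1091,.131)"
```

```text
t 12.15 p [0.4961 0.1094 0.1312] F [0.29 0.61 0.75] w 0.786 q7 -0.1
shift/25mm [ 0.008  0.006 -0.073] turn/90 [-0.0003  0.0028  0.0003]
```

Emit:
{"method": "play_rows", "body": {"targets": [{"claw":0,"linear":[-0.2,0,-0.07],"rotation":[0,0.002,0]},{"claw":0,"linear":[-0.5,0,0],"rotation":[0,0,0]},{"claw":0,"linear":[-0.6,0,0],"rotation":[0,0,0]},{"claw":0,"linear":[-0.6,0,0],"rotation":[0,0,0]},{"claw":0,"linear":[-0.6,0,0],"rotation":[0,0,0]},{"claw":0,"linear":[-0.5,0,0],"rotation":[0,0,0]},{"claw":0,"linear":[-0.2,0,0],"rotation":[0,0,0]},{"claw":0,"linear":[0,0,0],"rotation":[0,0,0]}]}}

```text
time: 12.82
position: [0.4941, 0.1098, 0.2203]
tool_rot: [-0.218, 1.557, 0.217]
ft_force: [-0.2, 0.1, -0.1]
grip_width: 0.997
```

```bash
python3 -c "
from h import *
g=np.radians(105.8)
go(.4943+.06*np.cos(g),.1091+.06*np.sin(g),.2)
print(.4943+.1*np.cos(g),.1091+.1*np.sin(g))"
```

```text
t 12.82 p [0.4941 0.1098 0.2203] F [-0.22  0.14 -0.11] w 0.997 q7 -0.03
shift/25mm [0.812 2.372 0.   ] turn/90 [0.0007 0.0018 0.0005]
0.4670719752959426 0.20532179935292855
```

Emit:
{"method": "play_rows", "body": {"targets": [{"claw":0,"linear":[0,0.6,0],"rotation":[0,0.002,0]},{"claw":0,"linear":[0,0.7,0],"rotation":[0,0,0]},{"claw":0,"linear":[0,0.7,0],"rotation":[0,0,0]},{"claw":0,"linear":[0,0.4,0],"rotation":[0,0,0]},{"claw":0,"linear":[0,0,0],"rotation":[0,0,0]},{"claw":0,"linear":[0,0,0],"rotation":[0,0,0]}]}}

```text
time: 13.32
position: [0.4771, 0.1679, 0.2201]
tool_rot: [-0.217, 1.56, 0.213]
ft_force: [-0.8, -0.4, 0.4]
grip_width: 1.001
```

Run:
```python
from h import *
go(.4671,.2053,.2)
s=get_state(); im=get_image('wrist'); cv2.imwrite('pics/w2.png',im); C=cam('wrist',s)
print(proj(C,[[.4671,.2053,.128],[.4671,.2053,.14],[.4943,.1091,.169]]))
sd=get_image('side'); cv2.imwrite('pics/s2.png',sd)
cv2.imwrite('pics/both.png',np.hstack([cv2.resize(im,(480,360)),cv2.resize(sd[130:220,240:310],(280,360),interpolation=cv2.INTER_CUBIC)]))
print(proj(cam('side'),[[.4943,.1091,.048],[.4943,.1091,.121],[.4943,.1091,.169]]))
```

```text
t 13.32 p [0.4771 0.1679 0.2201] F [-0.84 -0.45  0.43] w 1.001 q7 -0.16
shift/25mm [0.8   1.552 0.019] turn/90 [-0.001  -0.0004  0.0016]
[[322.10380764 187.73746078]
 [322.15561339 189.75632349]
 [322.40850503 352.27730146]]
[[279.29610181 207.65768325]
 [278.44802185 178.49711097]
 [277.874315   158.21843529]]
```

View pics/both.png

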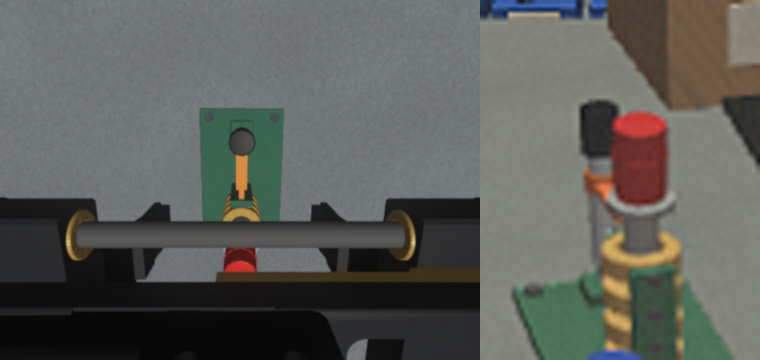

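The side crop shows the pin standing upright in the gauge. The wrist view shows the knob at (322.7,188), right on the prediction of (322,188). Moving on to the knob.

Emit:
{"method": "play_rows", "body": {"targets": [{"claw":0,"linear":[0,0.5,0],"rotation":[0,0,0.0015]},{"claw":0,"linear":[0,0.6,0.02],"rotation":[0,0,0]},{"claw":0,"linear":[0,0.4,0],"rotation":[0,0,0]},{"claw":0,"linear":[0,0.05,0],"rotation":[0,0,0]},{"claw":0,"linear":[0.4,0,0],"rotation":[0,0,0]},{"claw":0,"linear":[0.6,0,0],"rotation":[0,0,0]},{"claw":0,"linear":[0.6,0,0],"rotation":[0,0,0]},{"claw":0,"linear":[0.3,0,0],"rotation":[0,0,0]},{"claw":0,"linear":[0,0,0],"rotation":[0,0,0]}]}}

```text
time: 14.17
position: [0.4689, 0.2017, 0.1683]
tool_rot: [-0.206, 1.562, 0.205]
ft_force: [0.4, 0.3, 0.2]
grip_width: 0.999
```

```bash
python3 -c "
from h import *
go(.4671,.2053,.106)
print(proj(cam('side'),[[.4671,.2053,z] for z in (.128,.134,.141)]))"
```

```text
t 14.17 p [0.4689 0.2017 0.1683] F [0.37 0.3  0.21] w 0.999 q7 -0.29
shift/25mm [ 2.491  0.161 -0.03 ] turn/90 [-0.0088 -0.0006  0.0005]
[[268.2217317  159.94101677]
 [268.13076384 157.59055845]
 [268.02434041 154.83335266]]
```

Emit:
{"method": "play_rows", "body": {"targets": [{"claw":0,"linear":[0.4,0.08,-0.01],"rotation":[-0.009,0,0]},{"claw":0,"linear":[0.5,0.08,0],"rotation":[0,0,0]},{"claw":0,"linear":[0.5,0,0],"rotation":[0,0,0]},{"claw":0,"linear":[0.5,0,0],"rotation":[0,0,0]},{"claw":0,"linear":[0.3,0,0],"rotation":[0,0,0]},{"claw":0,"linear":[0.1,0,0],"rotation":[0,0,0]},{"claw":0,"linear":[0,0,0],"rotation":[0,0,0]}]}}

```text
time: 14.75
position: [0.4677, 0.2046, 0.1045]
tool_rot: [-0.217, 1.562, 0.216]
ft_force: [-0.3, 0.1, 0.3]
grip_width: 0.998
```

```bash
python3 -c "
from h import *
go(.4671,.2053,.106)"
```

```text
t 14.75 p [0.4677 0.2046 0.1045] F [-0.29  0.07  0.29] w 0.998 q7 -0.35
shift/25mm [-0.058  0.034 -0.015] turn/90 [-0.     -0.0011  0.0004]
```

Emit:
{"method": "play_rows", "body": {"targets": [{"claw":1,"linear":[-0.06,0.03,-0.01],"rotation":[0,0,0]},{"claw":1,"linear":[0,0,0],"rotation":[0,0,0]},{"claw":1,"linear":[0,0,0],"rotation":[0,0,0]},{"claw":1,"linear":[0,0,0],"rotation":[0,0,0]},{"claw":1,"linear":[0,0,0],"rotation":[0,0,0]},{"claw":1,"linear":[0,0,0],"rotation":[0,0,0]},{"claw":1,"linear":[0,0,0],"rotation":[0,0,0]},{"claw":1,"linear":[0,0,0],"rotation":[0,0,0]}], "newtons": 20}}

```text
time: 15.42
position: [0.4691, 0.2061, 0.1087]
tool_rot: [-0.217, 1.557, 0.216]
ft_force: [-0.1, 0.1, 0.0]
grip_width: 0.476
```

Emit:
{"method": "play_rows", "body": {"targets": [{"claw":1,"linear":[0,0,0],"rotation":[0,0,0]},{"claw":1,"linear":[0,0,0],"rotation":[0,0,0]},{"claw":1,"linear":[0,0,0],"rotation":[0,0,0]},{"claw":1,"linear":[0,0,0],"rotation":[0,0,0]},{"claw":1,"linear":[0,0,0],"rotation":[0,0,0]},{"claw":1,"linear":[0,0,0],"rotation":[0,0,0]}]}}

```text
time: 15.92
position: [0.4678, 0.2057, 0.1084]
tool_rot: [-0.218, 1.56, 0.215]
ft_force: [-0.8, -1.0, 1.6]
grip_width: 0.269
```

Knob gripped (opening ≈23 mm). I'll press it down to its stop for a true zero, then raise it by 41 mm.

Emit:
{"method": "play_rows", "body": {"targets": [{"claw":1,"linear":[0.08,0,0],"rotation":[0,0,0]},{"claw":1,"linear":[0.08,0,0],"rotation":[0,0,0]}]}}

```text
time: 16.08
position: [0.4678, 0.2057, 0.1046]
tool_rot: [-0.218, 1.56, 0.215]
ft_force: [-0.8, -1.3, 1.8]
grip_width: 0.271
```

Emit:
{"method": "play_rows", "body": {"targets": [{"claw":1,"linear":[0.08,0,0],"rotation":[0,0,0]},{"claw":1,"linear":[0.08,0,0],"rotation":[0,0,0]}]}}

```text
time: 16.25
position: [0.4678, 0.2057, 0.1003]
tool_rot: [-0.218, 1.56, 0.215]
ft_force: [-1.3, -1.5, 1.8]
grip_width: 0.271
```

Emit:
{"method": "play_rows", "body": {"targets": [{"claw":1,"linear":[0.08,0,0],"rotation":[0,0,0]},{"claw":1,"linear":[0.08,0,0],"rotation":[0,0,0]}]}}

```text
time: 16.42
position: [0.4679, 0.2057, 0.0989]
tool_rot: [-0.219, 1.561, 0.213]
ft_force: [-10.7, -5.9, 29.6]
grip_width: 0.269
```

Emit:
{"method": "play_rows", "body": {"targets": [{"claw":1,"linear":[-0.1,0,0],"rotation":[0,0,0]},{"claw":1,"linear":[-0.2,0,0],"rotation":[0,0,0]},{"claw":1,"linear":[-0.3,0,0],"rotation":[0,0,0]},{"claw":1,"linear":[-0.3,0,0],"rotation":[0,0,0]},{"claw":1,"linear":[-0.3,0,0],"rotation":[0,0,0]},{"claw":1,"linear":[-0.2,0,0],"rotation":[0,0,0]},{"claw":1,"linear":[-0.1,0,0],"rotation":[0,0,0]},{"claw":1,"linear":[0,0,0],"rotation":[0,0,0]}]}}

```text
time: 17.08
position: [0.4677, 0.2056, 0.1377]
tool_rot: [-0.219, 1.561, 0.214]
ft_force: [1.6, 0.5, -3.7]
grip_width: 0.272
```

```bash
python3 -c "
from h import *
go(.4678,.2057,.1405)"
```

```text
t 17.08 p [0.4677 0.2056 0.1377] F [ 1.58  0.5  -3.72] w 0.272 q7 -0.32
shift/25mm [-0.114  0.001  0.004] turn/90 [-0.0001 -0.0008  0.0018]
```

Emit:
{"method": "play_rows", "body": {"targets": [{"claw":1,"linear":[-0.11,0,0],"rotation":[0,0,0]},{"claw":1,"linear":[0,0,0],"rotation":[0,0,0]},{"claw":1,"linear":[0,0,0],"rotation":[0,0,0]}]}}

```text
time: 17.33
position: [0.4677, 0.2057, 0.1409]
tool_rot: [-0.219, 1.561, 0.214]
ft_force: [0.3, 0.0, -3.6]
grip_width: 0.273
```

Run:
```python
from h import *
go(.4678,.2057,.1405)
t=get_image('side'); 
cv2.imwrite('pics/s3.png',cv2.resize(t[130:220,230:320],(600,600),interpolation=cv2.INTER_CUBIC))
g=np.radians(105.8)
tip=np.array([.4943+.034*np.cos(g),.1091+.034*np.sin(g),.121])
for n,p in[('tip',tip),('collar mid',[.4943,.1091,.121]),('knobtop',[.4671,.2053,.169])]: print(n,((proj(cam('side'),p)[0]-[230,130]+.5)*600/90).round())
```

```text
t 17.33 p [0.4677 0.2057 0.1409] F [ 0.3   0.   -3.58] w 0.273 q7 -0.32
shift/25mm [0.018 0.001 0.004] turn/90 [-0.0002 -0.0007  0.002 ]
tip [302. 289.]
collar mid [326. 327.]
knobtop [254.  94.]
```

View pics/s3.png

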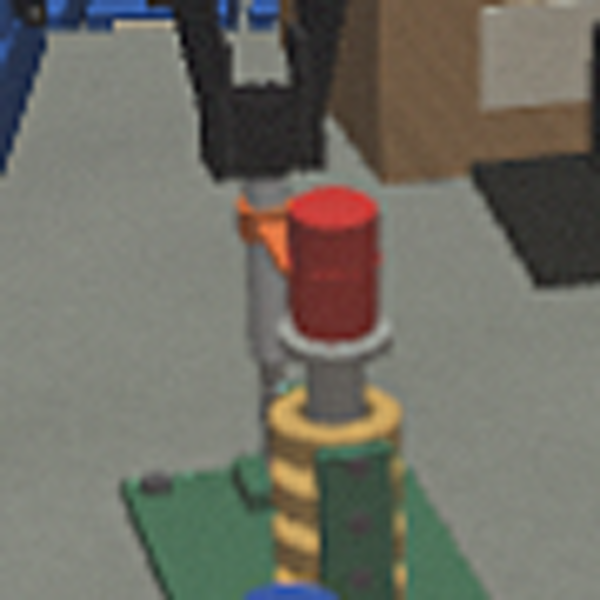

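The side crop shows the pin on its ring. The orange flag root is centred at y≈217, against about 219 predicted for a flag at 0.121 m, and the knob top is near 90 against 94. Releasing.

Emit:
{"method": "play_rows", "body": {"targets": [{"claw":0.6,"linear":[0,0,0],"rotation":[0,0,0]},{"claw":0.3,"linear":[0,0,0],"rotation":[0,0,0]},{"claw":0,"linear":[0,0,0],"rotation":[0,0,0]},{"claw":0,"linear":[0,0,0],"rotation":[0,0,0]},{"claw":0,"linear":[0,0,0],"rotation":[0,0,0]},{"claw":0,"linear":[0,0,0],"rotation":[0,0,0]},{"claw":0,"linear":[0,0,0],"rotation":[0,0,0]},{"claw":0,"linear":[0,0,0],"rotation":[0,0,0]}], "newtons": 3}}

```text
time: 18.05
position: [0.4689, 0.2063, 0.1422]
tool_rot: [-0.218, 1.558, 0.214]
ft_force: [0.4, -0.8, 1.3]
grip_width: 0.789
```

Emit:
{"method": "play_rows", "body": {"targets": [{"claw":0,"linear":[-0.3,0,0],"rotation":[0,0,0]},{"claw":0,"linear":[-0.5,0,0],"rotation":[0,0,0]},{"claw":0,"linear":[-0.7,0,0],"rotation":[0,0,0]},{"claw":0,"linear":[-0.7,0,0],"rotation":[0,0,0]},{"claw":0,"linear":[-0.7,0,0],"rotation":[0,0,0]},{"claw":0,"linear":[-0.4,-0.2,0],"rotation":[0,0,0]},{"claw":0,"linear":[0,0,0],"rotation":[0,0,0]},{"claw":0,"linear":[0,0,0],"rotation":[0,0,0]},{"claw":0,"linear":[0,0,0],"rotation":[0,0,0]}]}}

```text
time: 18.8
position: [0.4703, 0.2018, 0.2337]
tool_rot: [-0.219, 1.555, 0.215]
ft_force: [-0.1, 0.1, -0.3]
grip_width: 0.997
```

Run:
```python
from h import *
go(.4678,.2057,.22)
t=get_image('side'); w=get_image('top')
z=lambda im,x,y,w,h,W,H:cv2.resize(im[y:y+h,x:x+w],(W,H),interpolation=cv2.INTER_CUBIC)
cv2.imwrite('pics/fin.png',np.hstack([z(t,230,130,90,90,400,400),z(w,140,250,120,120,400,400)]))
g=np.radians(105.8)
for n,r,h in[('flag root',.1,.121),('tip',.034,.121),('knobtop',.1,.169),('grip top',0,.169)]:
    p=[.4943+r*np.cos(g),.1091+r*np.sin(g),h]
    print(n,((proj(cam('side'),p)[0]-[230,130]+.5)*400/90).round(),((proj(cam('top'),p)[0]-[140,250]+.5)*400/120+[400,0]).round())
```

```text
t 18.8 p [0.4703 0.2018 0.2337] F [-0.1   0.14 -0.34] w 0.997 q7 -0.23
shift/25mm [ 0.549  0.179 -0.057] turn/90 [0.0006 0.0025 0.0022]
flag root [173. 147.] [513. 194.]
tip [201. 193.] [622. 164.]
knobtop [169.  63.] [489. 189.]
grip top [215. 128.] [661. 143.]
```

View pics/fin.png

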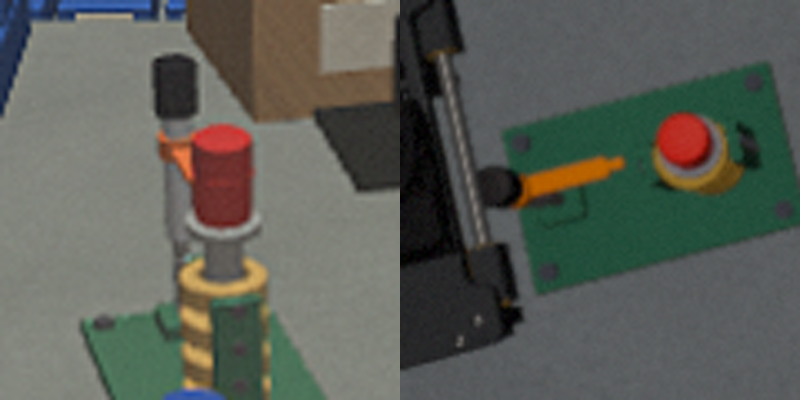

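Run:
```python
from h import *
T,S=cam('top'),cam('side')
f=lambda x,y:(230+x*.225-.5,130+y*.225-.5); g=lambda x,y:(140+(x-400)*.3-.5,250+y*.3-.5)
for n,a,b in[('grip top',g(683,138),f(222,138)),('knob top',g(499,186),f(175,64))]: print(n,*tri([(T,a),(S,b)]))
```

```text
grip top [0.4975226  0.09719592 0.1681167 ] 0.2379503852935727
knob top [0.46954966 0.19923002 0.17034088] 0.3865039469742442
```

Heights agree (grip top 0.168 m, knob top 0.170 m, both meant to be 0.169 m), so the pointer is about 2 mm off at most. The top view, though, hints that the pin leans. I'll measure the lean against the upright stock pins.

```bash
cat > tilt.py <<'E'
from h import *
from scipy.optimize import minimize
def mask(im,c,r):
    h=cv2.cvtColor(im,cv2.COLOR_BGR2HSV); m=(((h[...,0]<6)|(h[...,0]>174))&(h[...,1]>150)&(h[...,2]>45)).astype(np.uint8)
    k=np.zeros_like(m); cv2.circle(k,tuple(int(v) for v in c),r,1,-1); return m*k
a=np.linspace(0,2*np.pi,60); 
def sil(C,q):
    x,y,z,tx,ty=q; d=np.array([tx,ty,1]); d/=np.linalg.norm(d); u=np.cross(d,[1,0,0]);u/=np.linalg.norm(u); v=np.cross(d,u)
    P=np.vstack([np.array([x,y,z])+s*.0225*d+.015*(np.outer(np.cos(a),u)+np.outer(np.sin(a),v)) for s in(-1,1)])
    return cv2.convexHull(proj(C,P).astype(np.float32))
def fit(ims,q0):
    obs=[]
    for n,im in ims.items():
        C=cam(n); c=proj(C,q0[:3])[0]; m=mask(im,c,32 if n=='side' else 24); obs.append((C,c,m))
    def cost(q):
        e=0
        for C,c,m in obs:
            o=(c-40).astype(int); h=sil(C,q)-o; r=np.zeros((640,640),np.uint8)
            cv2.fillPoly(r,[np.round((h+.5)*8*16).astype(np.int32)],255,shift=4)
            r=cv2.resize(r,(80,80),interpolation=cv2.INTER_AREA)/255.; e+=np.abs(r-m[o[1]:o[1]+80,o[0]:o[0]+80]).sum()
        return e
    best=minimize(cost,q0,method='Nelder-Mead',options=dict(initial_simplex=np.array([q0]+[np.array(q0)+d for d in np.diag([.005,.005,.005,.1,.1])]),maxiter=400,xatol=1e-5))
    best=minimize(cost,best.x,method='Nelder-Mead',options=dict(initial_simplex=np.array([best.x]+[best.x+d for d in np.diag([-.003,-.003,-.003,-.06,-.06])]),maxiter=400))
    return best.x.round(4),round(best.fun,1),[int(m.sum()) for _,_,m in obs]
E
python3 - <<'E'
from tilt import *
I={n:get_image(n) for n in('side','top')}
for n in I: cv2.imwrite(f'pics/{n}_f.png',I[n])
for nm,q in[('gauge',[.4965,.100,.1465,0,0]),('stock1',[.506,-.183,.1085,0,0]),('stock2',[.432,-.186,.1085,0,0])]:
    print(nm,*fit(I,q)); print('  top only-tilt',*fit({'top':I['top']},q))
J={n:cv2.imread(f'pics/{n}0.png') for n in('side','top')}; print('ret0',*fit(J,[.4905,-.399,.1085,0,0]))
E
```

```text
gauge [ 0.4973  0.1007  0.1455 -0.0584 -0.1792] 168.9 [172, 201]
  top only-tilt [ 0.4974  0.0997  0.1475 -0.0541 -0.1719] 17.5 [201]
stock1 [ 0.5063 -0.1824  0.1087 -0.0746  0.0616] 278.6 [278, 177]
  top only-tilt [ 0.5066 -0.183   0.1052 -0.0876  0.0794] 16.1 [177]
stock2 [ 0.4319 -0.1877  0.1088 -0.0236  0.0875] 294.8 [274, 179]
  top only-tilt [ 0.4313 -0.1873  0.111  -0.0103  0.0746] 19.3 [179]
ret0 [ 0.4907 -0.3989  0.1065 -0.0372  0.1558] 225.0 [736, 208]
```

```bash
sed -i 's/^    h=cv2.*/    f=im.astype(float); m=((f[...,2]>2.0*f[...,0]+5)\&(f[...,2]>2.0*f[...,1]+5)\&(f[...,2]>18)).astype(np.uint8)/' tilt.py
python3 - <<'E'
from tilt import *
I={n:cv2.imread(f'pics/{n}_f.png') for n in('side','top')}
J={n:cv2.imread(f'pics/{n}0.png') for n in('side','top')}
for nm,D,q in[('gauge',I,[.4965,.100,.1465,0,0]),('stock1',I,[.506,-.183,.1085,0,0]),('stock2',I,[.432,-.186,.1085,0,0]),('ret0',J,[.4905,-.399,.1085,0,0])]:
    print(nm,*fit(D,q)); print('  top',*fit({'top':D['top']},q))
print(I['top'][285:298,214:236,2]); print(I['top'][285:298,214:236,1])
E
```

```text
gauge [ 0.4972  0.1001  0.1477 -0.0526 -0.1673] 81.3 [256, 206]
  top [ 0.4972  0.0997  0.1492 -0.0511 -0.1671] 14.1 [206]
stock1 [ 0.5069 -0.1822  0.108  -0.0853  0.0646] 108.8 [448, 180]
  top [ 0.5065 -0.1825  0.1071 -0.0803  0.0606] 15.5 [180]
stock2 [ 0.4318 -0.1874  0.1082 -0.0224  0.0679] 106.0 [458, 185]
  top [ 0.4314 -0.1876  0.1081 -0.0148  0.0766] 14.3 [185]
ret0 [ 0.4908 -0.3991  0.1073 -0.0321  0.1233] 190.5 [765, 223]
  top [ 0.4902 -0.3995  0.1094 -0.0458  0.1742] 18.2 [223]
[[ 32  35  31  34  43  71 115 150 171 179 180 180 176 172 158 128 113  94
   78  56  37  37]
 [ 34  32  33  42  77 126 161 180 184 184 186 186 184 185 177 170 148 117
  105  87  63  54]
 [ 35  33  35  59 116 161 181 186 187 186 186 185 186 183 185 182 165 128
  112 110 100  97]
 [ 32  38  43  87 145 179 187 183 185 185 185 185 187 186 185 185 175 144
  110 123 116 120]
 [ 35  40  54 113 168 184 185 185 187 185 186 185 186 185 185 184 183 160
  117 109 114 127]
 [ 36  39  72 133 177 186 187 186 185 186 184 186 184 186 186 185 186 165
  120  97 110 120]
 [ 34  42  79 137 177 184 187 184 187 186 185 
[... 1115 characters left out ...]
9  51  50  49  50  47  48  35
   27  72 105 110]
 [ 79  77  68  46  33  35  40  41  46  46  49  51  49  49  51  51  47  38
   27  55  94 107]
 [ 77  69  62  43  37  39  43  43  43  47  48  49  47  48  43  46  49  35
   18  41  81 103]
 [ 76  61  59  51  34  34  40  41  44  45  49  48  47  49  50  50  41  28
   19  41  82 106]
 [ 81  75  75  74  38  37  42  41  46  43  43  38  45  46  46  45  39  17
   11  45  81 107]
 [ 82  83  93  91  50  31  37  39  41  42  44  43  46  43  43  39  30  13
   23  57  88 104]
 [ 80  81  98 105  77  40  31  35  40  41  42  38  39  41  39  28  18   7
   28  68 103 105]
 [ 77  82  99 113  98  68  35  25  37  33  37  38  36  31  23  13  14  18
   50  88 108 102]]
```

The lean I measured is about 0.08 rad beyond the method's own bias. The 0.8 mm play in ring 2 caps any lean at about 0.11 rad and the foot's offset at about 1.6 mm, both inside the limits. The gripper is clear by about 60 mm. Handing in.

```bash
python3 -c "
from bench import *
print(close_job()); s=get_state(); print(s['time'],s['ft_force'])"
```

```text
the job is handed in; nothing more can be done
None
the job is handed in; nothing more can be done
```

The returned pin is sized as the 20 mm pin. It passed rings 1 and 2 and stopped on ring 3, where I released it. I then raised the pointer about 42 mm, level with the collar, and handed the job in at about 19 s of the 66 s allowed. No verdict was given.

**Seating:** Contact came at foot height 0.048 m, which is the mouth of ring 3, at about 6 N. After release, the grip top measured 0.168 m against 0.169 m expected.

**Pointer:** The knob top measured 0.170 m against 0.169 m expected, so the pointer is about 2 mm high relative to the pin, within the 5 mm allowed. I found its zero by pressing the knob down to its stop, which took about 30 N for a moment. That was on the pointer only.

**Check that disagreed:** The top view suggests the pin leans about 0.08 rad away from the pointer. That measurement was biased and rough, and I did not confirm it with a closer look. The play in ring 2 limits the lean to about 0.11 rad, inside the 0.16 allowed, so I left the pin as it stood.

**Other goods:** The arm never went near the stock pins, filter or carton. I did not re-measure the filter or carton at the end. The stock pins' positions still agreed with the first pictures to about 2 mm. The gripper was about 60 mm clear of the knob, with no force reading, when I handed in.

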